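# Pop the square seasoning shaker out of its spring dock for the sandwich tray

### The job

The sandwiches on the black tray still need salt. Press the square shaker down into its dock until it is released and pops up, then lift it out and stand it upright on the middle of the white paper doily on the tray. Leave the two round shakers down in their docks.

Things in the scene. Friction and masses are not known exactly. Their poses are not given: they have to be found in the camera images.
- square_center (a point): Centre of the square steel shaker, half-way up: 46 x 46 x 78 mm tall, about 160 g, axes along its sides, z up. Straight sides end 31 mm above this point; a low dome (flat top 24 mm wide) ends 39 mm above it. Sunk at first in a fixed black dock, 84 x 84 x 100 mm tall, turned alike, so that only the 8 mm dome shows and it cannot be gripped; 1.5 mm play each side.
- square_lift (a joint): Push-to-release spring lift under the square shaker: 0 m latched, negative pressed in, 0.035 popped up. Pressed down on the dome (7 to 10 N) it lets go at 4 to 5 mm; hard stop at 12 mm: press about 8 mm, then rise. In a second the shaker has risen 35 mm above its start and stays, loose, lower half in the dock, not latching again. Pulled up 40 mm more it is clear.
- doily (a point): Centre of the upper face of the white round paper doily, 110 mm across, 8 mm above the counter, on the free half of the fixed black tray (220 x 320 mm, rim 14 mm high). z up, y along the tray's length away from the sandwiches, which are 45 mm high and begin 130 mm from this point; a small white cup 51 mm high (rim) stands on the tray about 110 mm from it.
- wide_lift (a joint): The same lift under the wide round shaker (58 mm across), in a like dock 120 mm or more from the others, centre to centre: 0 m latched down, 0.035 popped up. To be left latched.
- slim_lift (a joint): The same lift under the slim round shaker (38 mm across), in a like dock 120 mm or more from the others, centre to centre: 0 m latched down, 0.035 popped up. To be left latched.
Things that resemble listed ones, but are neither listed nor needed, are in the scene too. What is shaped like the part that bears square_center but blue or turquoise is not meant.

How it is judged:
On the way, in this order (a step that is already met when the one before it is completed fails the run):
1. the square shaker is pressed down into its dock, by 3.5 mm or more (height (world z) of square_center below 0.0655 m).
2. released, it has come up 25 mm or more above where it was latched (height (world z) of square_center above 0.094 m), for 0.2 s.
At the end, for the whole second after the job is handed in: The square shaker stands upright (within 10 degrees) on the doily, its centre within 30 mm of the doily's centre; both round shakers are still latched down in their docks (within 6 mm) (horizontal distance between square_center and doily below 0.03 m and height (world z) of square_center between 0.041 and 0.057 m and angle between square_center's own z axis and vertical below 0.17 rad and value of joint wide_lift between -0.006 and 0.006 m and value of joint slim_lift between -0.006 and 0.006 m); the robot touches nothing.
It fails at once if a round shaker is released and pops up (its lift rises by more than 10 mm) (value of joint any of wide_lift, slim_lift above 0.01 m).
It also fails if it takes over 51 s, if anything falls off the work surface, if the arm or the gripper's body presses on something with over 40 N, if the wrist force passes 120 N, or if a joint passes its speed limit or range.

### The arm

A 7-joint arm with a two-finger parallel gripper is mounted at the origin on the work surface. World frame = base frame: x ahead of the robot, y to its left, z up, the work surface at z = 0. Lengths are in m, angles in rad, forces in N, time in s.
With the tool pointing down it reaches from about 0.4 to 0.875 m from the base axis. Payload 19.3 kg.
Tool frame: the origin (TCP) lies on the centre line of the jaws, within the pads' length; the fingertips stand 14 mm ahead of it and the grasp point (between the pads) lies 5 mm behind it; x points along the fingers, y is the direction in which the jaws open and shut, and the axes are right-handed (so a half turn about x gives the same grasp; the last joint's range is limited). The gripper opens to 85 mm and grips with 20 to 120 N. Pads are 22 mm wide; open, the fingers measure 114 mm over their backs; the gripper's body (76 mm by 85 mm) begins 54 mm behind the grasp point. The pads swing forward as they close: fully open they stand 13 mm farther back than shut.
Start: joints at [1.179, 0.521, -0.036, 1.599, 0.021, 1.021, -0.113], TCP at [0.198, -0.593, 0.245] pointing down, gripper open.
Joint ranges: [-2.91, 2.91], [-0.3, 2.13], [-1.5, 1.42], [0.17, 2.43], [-1.26, 4.41], [0.16, 1.93], [-2.52, 2.52]. Speed limits (rad/s): [1.89, 1.89, 2.39, 2.39, 3.01, 3.01, 3.01].

### API

Orientations are given as [roll, pitch, yaw] about the fixed x, y, z axes, in that order (R = Rz(yaw) Ry(pitch) Rx(roll)).
In Python, from workcell import monitor, optics, bot gives the robot as it stands.
- The arm moves only by the tool arm_command, never from a script. Its arguments are lists of equal length, an entry for each row: "delta_pos": the shift along the tool's x, y, z as a fraction of full scale, a list of three; "rotation": the turn, a rotation vector about the tool's x, y, z as a fraction of full scale, a list of three. In form: {"delta_pos": [[dx, dy, dz], ...], "rotation": [[wx, wy, wz], ...]}. A call has 1 to 10 rows; each row shifts and turns the pose as measured when the row begins, along the tool's axes as they then stand; what a row does not reach is not made up. Full scale, the value 1, is 30 mm for a shift and 6 degrees for a turn. A row lasts 1/10 s, in which the tool goes at most 50 mm and 8.59 degrees, less where a joint would pass 70% of its speed; a pose out of reach is approached as far as the arm can. A call with a number of a shift or a turn outside -1 to 1 is refused whole. A call with a gripper value outside its range is refused whole. "gripper" is the closure, from -1 (fully open) to 1 (shut), so that 0 is half open, set as the call begins (left out, the last holds). The fingers move at their own pace and stop on an object; "grip_force" is the grip in N (left out, the last holds). Time passes only in rows, so rows that do not move let the fingers close. It gives the time, the measured TCP pose, the force and the opening at its end, in the units of the state.
- monitor.observe(): the state, without advancing time (a new reading comes with each control period).
- optics.grab_frame(name): name is "scene" or "top" or "wrist"; returns the picture (400x640x3 uint8, red, green, blue); there is no depth.
- optics.camera_params(name): a dict with "fx", "fy", "cx", "cy" (pixels), "origin" and "rotation" of the camera in the world. Camera axes: x right, y down, z forward; pixel columns grow to the right and rows downward; lengths in m; the calibration is good to about 2 mm. A picture is of the moment at which its call begins: read the wrist's pose just before it. camera_params takes no time and is no camera call; for the wrist camera it gives the pose at the moment of the call.
- bot.job_done(): hands the job in, once; it reports no verdict.
The state is a dict: "clock": time; "qpos": joint angles; "qd": joint speeds; "joint_efforts": joint torques, N m; "position": TCP position; "tool_rot": TCP orientation; "force": force on the tool from outside, world axes, zero at the start; "moment": the same for the moment, N m; "grip_width": finger opening in m.
Only numpy, scipy, OpenCV 4.12 (cv2) and the standard library are available. Lean on these libraries where they do the work, as an engineer would, in place of code of your own. Each camera call takes 0.05 s, during which the arm holds its last target. There are 200 camera calls.

## Working session

There is one attempt and no reset: what is moved stays moved. The work goes in short steps, Python scripts to look and compute and a tool call to move; the robot and the scene stay as the last step left them, time stands still between calls to the robot, and variables do not carry over. Pictures are saved under pics/ and viewed, about 8 in all and at most 12, crops included, and the job is handed in when it is done.

Besides the shell and the picture viewer there is one more tool, called in YAML: its name, and indented under it one key for each argument. arm_command: Moves the arm, as the interface text tells. Its arguments: {"type":"object","properties":{"delta_pos":{"type":"array","items":{"type":"array","items":{"type":"number"}}},"rotation":{"type":"array","items":{"type":"array","items":{"type":"number"}}},"gripper":{"type":"number"},"grip_force":{"type":"number"}},"required":["delta_pos","rotation"]}

```bash
mkdir -p pics; cat > h.py <<'E'
import numpy as np, cv2
from workcell import monitor, optics, bot
def save(n,f,crop=None,s=1):
    im=optics.grab_frame(n); cv2.imwrite(f'pics/raw_{f}.png',im[:,:,::-1]); return im
def ray(n,u,v,z,c=None):
    c=c or optics.camera_params(n); R=np.array(c['rotation']);o=np.array(c['origin'])
    d=R@np.array([(u-c['cx'])/c['fx'],(v-c['cy'])/c['fy'],1]); return o+d*(z-o[2])/d[2]
def proj(n,p,c=None):
    c=c or optics.camera_params(n); R=np.array(c['rotation']);q=R.T@(np.array(p)-np.array(c['origin']))
    return c['fx']*q[0]/q[2]+c['cx'],c['fy']*q[1]/q[2]+c['cy']
E
python3 - <<'E'
from h import *
print(monitor.observe())
for n in['scene','top']:
    save(n,n+'0'); print(n,optics.camera_params(n))
E
```

```text
{'clock': 0.0, 'qpos': array([ 1.17880597,  0.52199571, -0.03631616,  1.5999716 ,  0.02119479,
        1.02107906, -0.11274891]), 'qd': array([-0.00032507,  0.00029587, -0.00054488, -0.00014678, -0.00068496,
       -0.00035297,  0.00035058]), 'joint_efforts': array([-3.97163903e-04, -9.27116776e+01,  1.97961174e+00, -3.69925368e+01,
        1.77541684e-02,  8.30771634e-03, -3.55557188e-05]), 'position': array([ 0.19753512, -0.59264928,  0.24475028]), 'tool_rot': array([-1.49982916,  1.56972739,  1.96358184]), 'force': array([-0.13389224,  0.00724694, -0.85311713]), 'moment': array([0.01347482, 0.02895229, 0.03013846]), 'grip_width': 0.08529309023763668}
scene {'fx': 407.27015200496595, 'fy': 407.27015200496595, 'cx': 317.0518432342669, 'cy': 196.64005645522965, 'origin': array([0.99778612, 0.20892086, 0.72201039]), 'rotation': array([-2.45559096,  0.00736952,  1.82946486])}
top {'fx': 475.22128994676495, 'fy': 475.22128994676495, 'cx': 320.7058778870883, 'cy': 201.7306978477019, 'origin': array([0.43612538, 0.09036544, 1.02303034]), 'rotation': array([-3.06156502,  0.0098895 , -1.59029814])}
```

View pics/raw_top0.png

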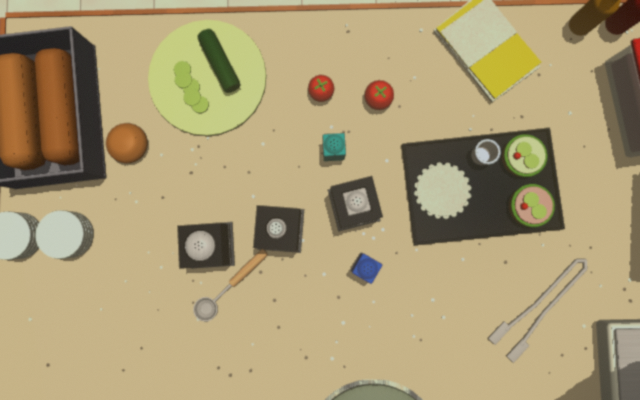

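View pics/raw_scene0.png

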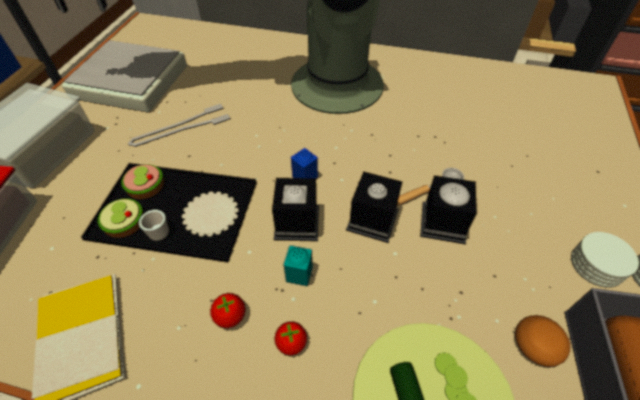

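Top view: the square shaker's dock is at about (357,203), slim at (277,229), wide at (200,245) and the doily at (443,190). In the scene view the square dome is at (295,193) and the doily at (210,214).

```bash
sed -i "s/R=np.array(c\['rotation'\])/R=Ro.from_euler('xyz',c['rotation']).as_matrix()/; 1a from scipy.spatial.transform import Rotation as Ro" h.py
python3 - <<'E'
from h import *
P={n:optics.camera_params(n) for n in('top','scene')}
def blob(n,box,lo,hi=256):
    im=cv2.imread(f'pics/raw_{n}0.png'); x0,y0,x1,y1=box
    hsv=cv2.cvtColor(im,cv2.COLOR_BGR2HSV)[y0:y1,x0:x1]
    m=((hsv[:,:,2]>=lo)&(hsv[:,:,2]<hi)).astype(np.uint8)
    c=max(cv2.findContours(m,0,1)[0],key=cv2.contourArea)
    return c+np.array([x0,y0])
def cen(c): M=cv2.moments(c); return M['m10']/M['m00'],M['m01']/M['m00']
def rays(c,n,z): return np.array([ray(n,*p[0],z,P[n])[:2] for p in c],np.float32)
for n,b in(('top',(337,186,376,222)),('scene',(280,182,312,205))):
    for lo in (80,110):
        c=blob(n,b,lo); w=rays(c,n,.102); r=cv2.minAreaRect(w); print(n,'dome',cen(c),cv2.contourArea(c),r, ray(n,*cen(c),.104,P[n]))
for n,b in(('top',(408,155,474,222)),('scene',(178,188,243,240))):
    c=blob(n,b,110); w=rays(c,n,.008); print(n,'doily',cen(c),cv2.minEnclosingCircle(w),ray(n,*cen(c),.008,P[n]))
c=blob('top',(320,170,390,238),0,75); w=rays(c,'top',.1); print('dock',cv2.minAreaRect(w),cv2.boxPoints(cv2.minAreaRect(w)))
print(cv2.minAreaRect(c))
c=blob('top',(395,125,570,250),0,75); w=rays(c,'top',.014); print('tray',cv2.minAreaRect(w))
for nm,u,v in(('slim',277,229),('wide',200,245),('cup',487,151)):print(nm,ray('top',u,v,.1 if nm!='cup' else .051,P['top']))
print('blue',ray('top',367,268,.078,P['top']),'teal',ray('top',334,147,.078,P['top']))
a=cv2.imread('pics/raw_top0.png')[160:245,310:400]; b=cv2.imread('pics/raw_scene0.png')[160:245,250:340]
cv2.imwrite('pics/c1.png',np.hstack([cv2.resize(x,None,fx=4.4,fy=4.4,interpolation=2) for x in(a,b)]))
E
```

```text
top dome (356.3391659375911, 201.18343540390785) 571.5 ((0.509925127029419, 0.028719516471028328), (0.048169054090976715, 0.04853793978691101), 12.894527435302734) [0.50965959 0.02891463 0.104     ]
top dome (356.42070557204084, 201.14309264754368) 505.5 ((0.5096949934959412, 0.02861085720360279), (0.04580393433570862, 0.04562986269593239), 12.922979354858398) [0.50973484 0.02875468 0.104     ]
scene dome (294.1278825995807, 194.11572327044024) 397.5 ((0.5126507878303528, 0.029003355652093887), (0.04630822688341141, 0.0466880239546299), 14.454319953918457) [0.51492483 0.02967882 0.104     ]
scene dome (294.16641828117235, 194.05911574764033) 335.5 ((0.5127307772636414, 0.029005054384469986), (0.041159339249134064, 0.04363801330327988), 14.484148979187012) [0.51476691 0.02971035 0.104     ]
top doily (442.3259719839908, 190.17474271012006) ((0.5376465916633606, -0.16213691234588623), 0.061784371733665466) [ 0.53725111 -0.16209193  0.008     ]
scene doily (209.6688515246509, 213.51353662011968) ((0.5363973379135132, -0.16225981712341309), 0.06152025982737541) [ 0.53932422 -0.16184963  0.008     ]
dock ((0.5055346488952637, 0.0319303497672081), (0.085126593708992, 0.0871816948056221), 12.932769775390625) [[ 0.45429507  0.06488945]
 [ 0.473807   -0.02008073]
 [ 0.55677426 -0.00102875]
 [ 0.5372623   0.08394143]]
((354.7647399902344, 203.55882263183594), (43.656410217285156, 44.86909103393555), 75.96376037597656)
tray ((0.5438649654388428, -0.24458694458007812), (0.21569618582725525, 0.31822699308395386), 5.0312581062316895)
slim [0.45893821 0.18392545 0.1       ]
wide [0.430901   0.33374752 0.1       ]
cup [ 0.61224939 -0.24653365  0.051     ]
blue [0.37921459 0.00954921 0.078     ] teal [0.6220569  0.06931776 0.078     ]
```

View pics/c1.png

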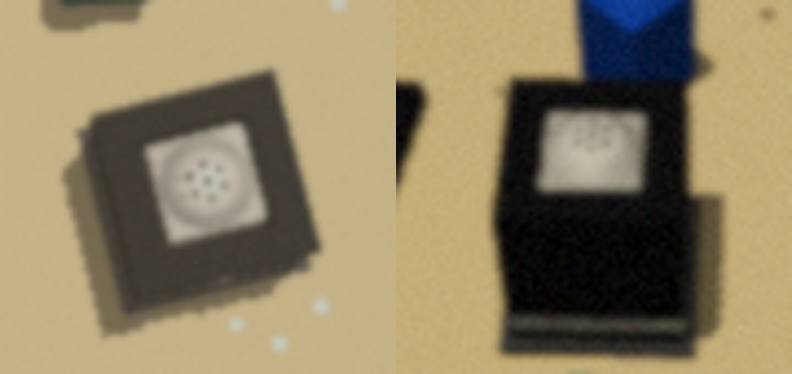

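The crop shows the square dome centred in its dock, turned about 13°. Both views agree on roughly (0.511, 0.029), and on the doily at (0.538, -0.162). Next I work out the tool axes.

```bash
cat >> h.py <<'E'
def rel(t,yaw=None):
    s=monitor.observe(); M=Ro.from_euler('xyz',s['tool_rot']); d=M.inv().apply(np.array(t)-s['position'])
    A=M.as_matrix(); a=np.degrees(np.arctan2(A[1,1],A[0,1]))
    print('t',s['clock'],'pos',s['position'].round(4),'rows in full scale',(d/.03).round(3),'tool y azim',a.round(2),'x-axis',A[:,0].round(4),'z',A[:,2].round(3),'F',s['force'].round(1),'w',round(s['grip_width'],4),'q',s['qpos'].round(2))
E
python3 -c "
from h import *
rel([.45,-.45,.245]);rel([.511,.029,.245])"
```

```text
t 0.1 pos [ 0.1976 -0.5927  0.2448] rows in full scale [-6.000e-03 -1.851e+00 -9.488e+00] tool y azim -71.56 x-axis [-4.e-04  8.e-04 -1.e+00] z [-0.949 -0.316  0.   ] F [0.8 0.9 0.5] w 0.0854 q [ 1.18  0.52 -0.04  1.6   0.02  1.02 -0.11]
t 0.1 pos [ 0.1976 -0.5927  0.2448] rows in full scale [ 7.0000e-03 -1.6355e+01 -1.6467e+01] tool y azim -71.56 x-axis [-4.e-04  8.e-04 -1.e+00] z [-0.949 -0.316  0.   ] F [0.8 0.9 0.5] w 0.0854 q [ 1.18  0.52 -0.04  1.6   0.02  1.02 -0.11]
```

arm_command:
  delta_pos:
    - [0, 0, -1]
    - [0, 0, -1]
    - [0, 0, -1]
    - [0, 0, -1]
    - [0, 0, -1]
    - [0, 0, -1]
    - [0, 0, -1]
    - [0, 0, -1]
    - [0, 0, -1]
    - [0, 0, -1]
  rotation:
    - [-0.5, 0, 0]
    - [-0.5, 0, 0]
    - [-0.5, 0, 0]
    - [-0.5, 0, 0]
    - [-0.5, 0, 0]
    - [-0.5, 0, 0]
    - [-0.5, 0, 0]
    - [-0.5, 0, 0]
    - [-0.5, 0, 0]
    - [-0.5, 0, 0]
  gripper: 1

```text
clock: 1.1
position: [0.4523, -0.4305, 0.2408]
tool_rot: [-1.488, 1.563, 2.51]
force: [0.9, -0.6, -0.2]
grip_width: 0.0001
```

arm_command:
  delta_pos:
    - [0, 0, -1]
    - [0, 0, -1]
    - [0, 0, -1]
    - [0, 0, -1]
    - [0, 0, -1]
    - [0, 0, -1]
    - [0, 0, -1]
    - [0, 0, -1]
    - [0, 0, -1]
    - [0, 0, -1]
  rotation:
    - [-0.5, 0, 0]
    - [-0.5, 0, 0]
    - [-0.5, 0, 0]
    - [-0.5, 0, 0]
    - [-0.5, 0, 0]
    - [-0.5, 0, 0]
    - [-0.5, 0, 0]
    - [-0.5, 0, 0]
    - [-0.5, 0, 0]
    - [-0.5, 0, 0]

```text
clock: 2.1
position: [0.5905, -0.1545, 0.2377]
tool_rot: [-1.975, 1.558, 2.57]
force: [-0.4, 0.5, -0.3]
grip_width: 0.0001
```

```bash
python3 -c "
from h import *
rel([.511,.029,.16])"
```

```text
t 2.1 pos [ 0.5905 -0.1545  0.2377] rows in full scale [ 2.664 -3.602 -5.574] tool y azim -9.61 x-axis [-0.0111  0.0071 -0.9999] z [-0.167 -0.986 -0.005] F [-0.4  0.5 -0.3] w 0.0001 q [ 0.42  0.53 -0.39  1.62  0.22  1.04 -0.19]
```

arm_command:
  delta_pos:
    - [0, -0.6, -0.93]
    - [0, -0.6, -0.93]
    - [0, -0.6, -0.93]
    - [0, -0.6, -0.93]
    - [0, -0.6, -0.93]
    - [0, -0.6, -0.93]
    - [0, 0, 0]
    - [0, 0, 0]
    - [0, 0, 0]
    - [0, 0, 0]
  rotation:
    - [0, 0, 0]
    - [0, 0, 0]
    - [0, 0, 0]
    - [0, 0, 0]
    - [0, 0, 0]
    - [0, 0, 0]
    - [-0.94, 0, 0]
    - [-0.94, 0, 0]
    - [-0.94, 0, 0]
    - [-0.94, 0, 0]

```text
clock: 3.1
position: [0.5062, 0.0415, 0.238]
tool_rot: [-2.351, 1.553, 2.61]
force: [-0.3, 0.3, -0.2]
grip_width: 0.0001
```

```bash
python3 - <<'E'
from h import *
rel([.511,.029,.14])
c=optics.camera_params('wrist'); im=save('wrist','w1')
hsv=cv2.cvtColor(im,cv2.COLOR_RGB2HSV)
p=proj('wrist',[.511,.029,.102],c); print('expected dome px',p)
cv2.circle(im,(int(p[0]),int(p[1])),3,(255,0,0),-1); cv2.imwrite('pics/w1.png',im[:,:,::-1])
print(c)
E
```

```text
t 3.1 pos [0.5062 0.0415 0.238 ] rows in full scale [3.26  0.093 0.484] tool y azim 14.27 x-axis [-0.015   0.0088 -0.9998] z [ 0.246 -0.969 -0.012] F [-0.3  0.3 -0.2] w 0.0001 q [ 0.24  0.4  -0.55  1.88  0.24  0.95 -0.18]
expected dome px (np.float64(319.8061067945534), np.float64(218.23747099850874))
{'fx': 331.96435391083907, 'fy': 331.96435391083907, 'cx': 316.46314641768936, 'cy': 206.34074094474443, 'origin': array([0.49166877, 0.10800804, 0.36660065]), 'rotation': array([2.87917315, 0.01262356, 0.24677646])}
```

View pics/w1.png

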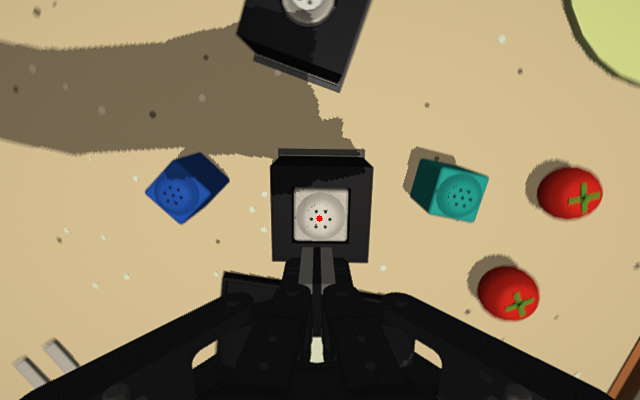

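The wrist view puts the dome at (321,215) against a predicted (320,218), so the estimate holds within about 2 mm. I refine it to (0.5115, 0.030).

arm_command:
  delta_pos:
    - [0, 0.12, 0.45]
    - [0, 0, 0]
    - [0.6, 0, 0]
    - [0.7, 0, 0]
    - [0.7, 0, 0]
    - [0.6, 0, 0]
    - [0, 0, 0]
  rotation:
    - [0.22, -0.12, 0.12]
    - [0, 0, 0]
    - [0, 0, 0]
    - [0, 0, 0]
    - [0, 0, 0]
    - [0, 0, 0]
    - [0, 0, 0]

```text
clock: 3.85
position: [0.5146, 0.0259, 0.1573]
tool_rot: [0.674, 1.567, -0.687]
force: [0.5, -0.4, 0.6]
grip_width: -0.0003
```

```bash
python3 - <<'E'
from h import *
rel([.5115,.030,.124])
E
```

```text
t 3.85 pos [0.5146 0.0259 0.1573] rows in full scale [ 1.108 -0.074 -0.159] tool y azim 12.03 x-axis [ 0.0031 -0.0025 -1.    ] z [ 0.208 -0.978  0.003] F [ 0.5 -0.4  0.6] w -0.0003 q [ 0.2   0.51 -0.49  1.95  0.34  0.76 -0.27]
```

arm_command:
  delta_pos:
    - [0, -0.07, -0.16]
    - [0.4, 0, 0]
    - [0.4, 0, 0]
    - [0.2, 0, 0]
    - [0, 0, 0]
  rotation:
    - [-0.14, 0.03, 0]
    - [0, 0, 0]
    - [0, 0, 0]
    - [0, 0, 0]
    - [0, 0, 0]

```text
clock: 4.35
position: [0.5124, 0.0305, 0.1269]
tool_rot: [1.481, 1.566, 0.132]
force: [-0.8, -0.3, -0.7]
grip_width: 0.0006
```

```bash
python3 - <<'E'
from h import *
rel([.5115,.030,.114])
E
```

```text
t 4.35 pos [0.5124 0.0305 0.1269] rows in full scale [ 0.43  -0.034  0.008] tool y azim 12.74 x-axis [ 5.e-03  7.e-04 -1.e+00] z [ 0.221 -0.975  0.   ] F [-0.8 -0.3 -0.7] w 0.0006 q [ 0.17  0.55 -0.47  1.98  0.38  0.69 -0.3 ]
```

arm_command:
  delta_pos:
    - [0.2, 0, 0]
    - [0.15, 0, 0]
    - [0.12, 0, 0]
    - [0, 0, 0]
  rotation:
    - [0, 0, 0]
    - [0, 0, 0]
    - [0, 0, 0]
    - [0, 0, 0]

```text
clock: 4.75
position: [0.5136, 0.0306, 0.1129]
tool_rot: [1.439, 1.563, 0.09]
force: [-1.8, -0.1, 5.6]
grip_width: 0.0
```

arm_command:
  delta_pos:
    - [-0.3, 0, 0]
    - [-0.5, 0, 0]
    - [-0.7, 0, 0]
    - [-0.8, 0, 0]
    - [-0.8, 0, 0]
    - [-0.8, 0, 0]
    - [0, 0, 0]
    - [0, 0, 0]
  rotation:
    - [0, 0, 0]
    - [0, 0, 0]
    - [0, 0, 0]
    - [0, 0, 0]
    - [0, 0, 0]
    - [0, 0, 0]
    - [0, 0, 0]
    - [0, 0, 0]
  gripper: -1

```text
clock: 5.55
position: [0.5126, 0.0307, 0.2374]
tool_rot: [1.453, 1.562, 0.104]
force: [-0.2, -0.3, -0.2]
grip_width: 0.0856
```

```bash
python3 - <<'E'
from h import *
rel([.5115,.030,.119])
c=optics.camera_params('wrist'); im=save('wrist','w2'); s=save('scene','s2')
p=proj('wrist',[.5115,.030,.143],c); print('expected top px',p)
q=proj('scene',[.5115,.030,.143]); print(q)
cv2.circle(im,(int(p[0]),int(p[1])),2,(255,0,0),-1); 
v=np.vstack([im[100:350,100:540][:, :], np.zeros((0,440,3),np.uint8)])
sc=cv2.resize(s[120:250,230:390],(308,250))
cv2.imwrite('pics/w2.png',np.hstack([v,sc])[:,:,::-1])
E
```

```text
t 5.55 pos [0.5126 0.0307 0.2374] rows in full scale [ 3.947 -0.077  0.011] tool y azim 12.72 x-axis [ 9.1e-03  9.0e-04 -1.0e+00] z [ 0.22  -0.975  0.001] F [-0.2 -0.3 -0.2] w 0.0856 q [ 0.24  0.39 -0.54  1.89  0.25  0.92 -0.19]
expected top px (np.float64(312.83445551996056), np.float64(216.53096881264887))
(np.float64(293.7680937445844), np.float64(179.72753748617893))
```

View pics/w2.png

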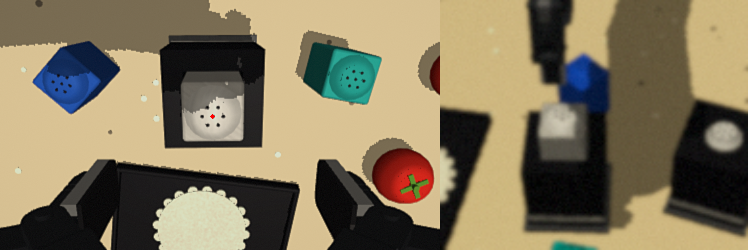

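The shaker has popped up and sits where predicted (wrist view about (312,217)). The jaws are open astride it.

arm_command:
  delta_pos:
    - [0, -0.07, 0]
    - [0.6, 0, 0]
    - [0.7, 0, 0]
    - [0.7, 0, 0]
    - [0.7, 0, 0]
    - [0.6, 0, 0]
    - [0.3, 0, 0]
    - [0, 0, 0]
  rotation:
    - [0, 0, -0.09]
    - [0, 0, 0]
    - [0, 0, 0]
    - [0, 0, 0]
    - [0, 0, 0]
    - [0, 0, 0]
    - [0, 0, 0]
    - [0, 0, 0]

```text
clock: 6.45
position: [0.507, 0.0303, 0.1207]
tool_rot: [-1.654, 1.559, -3.001]
force: [0.6, 0.0, 0.0]
grip_width: 0.0854
```

```bash
python3 - <<'E'
from h import *
rel([.5115,.030,.119])
E
```

```text
t 6.45 pos [0.507  0.0303 0.1207] rows in full scale [0.057 0.145 0.043] tool y azim 12.8 x-axis [-0.0115 -0.0016 -0.9999] z [ 0.221 -0.975 -0.001] F [0.6 0.  0. ] w 0.0854 q [ 0.17  0.56 -0.47  1.98  0.38  0.7  -0.31]
```

arm_command:
  delta_pos:
    - [0.02, 0.14, 0.04]
    - [0, 0, 0]
  rotation:
    - [0, 0, 0.11]
    - [0, 0, 0]

```text
clock: 6.65
position: [0.512, 0.0302, 0.1208]
tool_rot: [2.278, 1.569, 0.93]
force: [-0.6, -0.0, -0.5]
grip_width: 0.0855
```

arm_command:
  delta_pos:
    - [0, 0, 0]
    - [0, 0, 0]
    - [0, 0, 0]
    - [0, 0, 0]
    - [0, 0, 0]
    - [0, 0, 0]
    - [0, 0, 0]
    - [0, 0, 0]
  rotation:
    - [0, 0, 0]
    - [0, 0, 0]
    - [0, 0, 0]
    - [0, 0, 0]
    - [0, 0, 0]
    - [0, 0, 0]
    - [0, 0, 0]
    - [0, 0, 0]
  gripper: 1
  grip_force: 40

```text
clock: 7.45
position: [0.5127, 0.03, 0.1226]
tool_rot: [1.621, 1.567, 0.273]
force: [0.7, 0.2, -1.4]
grip_width: 0.0455
```

```bash
python3 - <<'E'
from h import *
rel([.5115,.030,.25])
E
```

```text
t 7.45 pos [0.5127 0.03   0.1226] rows in full scale [-4.247 -0.025 -0.01 ] tool y azim 12.77 x-axis [ 0.0035  0.001  -1.    ] z [ 0.221 -0.975 -0.   ] F [ 0.7  0.2 -1.4] w 0.0455 q [ 0.18  0.56 -0.47  1.98  0.38  0.69 -0.31]
```

arm_command:
  delta_pos:
    - [-0.2, 0, 0]
    - [-0.4, 0, 0]
    - [-0.5, 0, 0]
    - [-0.5, 0, 0]
    - [-0.5, 0, 0]
    - [-0.5, 0, 0]
    - [-0.5, 0, 0]
    - [-0.3, 0, 0]
    - [0, 0, 0]
  rotation:
    - [0, 0, 0]
    - [0, 0, 0]
    - [0, 0, 0]
    - [0, 0, 0]
    - [0, 0, 0]
    - [0, 0, 0]
    - [0, 0, 0]
    - [0, 0, 0]
    - [0, 0, 0]

```text
clock: 8.35
position: [0.512, 0.0304, 0.2348]
tool_rot: [1.607, 1.565, 0.26]
force: [-0.7, -0.3, -3.0]
grip_width: 0.0454
```

```bash
python3 - <<'E'
from h import *
rel([.538,-.162,.2])
c=optics.camera_params('wrist'); im=save('wrist','w3'); s=save('scene','s3')
sc=cv2.resize(s[120:250,200:360],(308,250))
cv2.imwrite('pics/w3.png',np.hstack([im[120:370,100:540],sc])[:,:,::-1])
E
```

```text
t 8.35 pos [0.512  0.0304 0.2348] rows in full scale [ 1.155 -0.587  6.445] tool y azim 12.83 x-axis [ 0.0053  0.0014 -1.    ] z [ 0.222 -0.975 -0.   ] F [-0.7 -0.3 -3. ] w 0.0454 q [ 0.25  0.4  -0.55  1.89  0.25  0.92 -0.19]
```

View pics/w3.png

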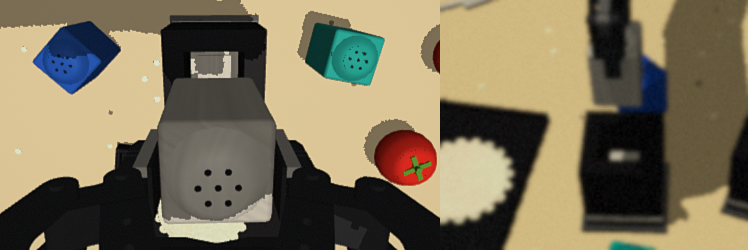

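The shaker is held straight and is clear of the dock. Now I carry it over the doily.

arm_command:
  delta_pos:
    - [0, -0.08, 0.6]
    - [0, -0.08, 0.9]
    - [0, -0.08, 0.9]
    - [0, -0.08, 0.9]
    - [0, -0.08, 0.9]
    - [0, -0.08, 0.9]
    - [0, -0.08, 0.8]
    - [0, 0, 0.5]
    - [0, 0, 0]
    - [0, 0, 0]
  rotation:
    - [0, 0, 0]
    - [0, 0, 0]
    - [0, 0, 0]
    - [0, 0, 0]
    - [0, 0, 0]
    - [0, 0, 0]
    - [0, 0, 0]
    - [0, 0, 0]
    - [0, 0, 0]
    - [0, 0, 0]

```text
clock: 9.45
position: [0.5358, -0.1658, 0.225]
tool_rot: [-2.363, 1.561, 2.577]
force: [0.2, 0.1, -1.5]
grip_width: 0.0455
```

```bash
python3 - <<'E'
from h import *
rel([.538,-.162,.075])
E
```

```text
t 9.45 pos [ 0.5358 -0.1658  0.225 ] rows in full scale [ 5.001  0.134 -0.075] tool y azim 13.07 x-axis [-0.0079  0.005  -1.    ] z [ 0.226 -0.974 -0.007] F [ 0.2  0.1 -1.5] w 0.0455 q [ 0.55  0.48 -0.48  1.77  0.26  0.96  0.19]
```

arm_command:
  delta_pos:
    - [0, 0.08, -0.08]
    - [0.6, 0, 0]
    - [0.7, 0, 0]
    - [0.7, 0, 0]
    - [0.7, 0, 0]
    - [0.7, 0, 0]
    - [0.7, 0, 0]
    - [0.5, 0, 0]
    - [0.2, 0, 0]
    - [0, 0, 0]
  rotation:
    - [0, -0.06, 0.06]
    - [0, 0, 0]
    - [0, 0, 0]
    - [0, 0, 0]
    - [0, 0, 0]
    - [0, 0, 0]
    - [0, 0, 0]
    - [0, 0, 0]
    - [0, 0, 0]
    - [0, 0, 0]

```text
clock: 10.45
position: [0.5406, -0.1484, 0.0776]
tool_rot: [1.702, 1.563, 0.375]
force: [0.4, -0.1, -0.9]
grip_width: 0.0457
```

```bash
python3 - <<'E'
from h import *
rel([.538,-.162,.066])
E
```

```text
t 10.45 pos [ 0.5406 -0.1484  0.0776] rows in full scale [ 0.386 -0.196  0.419] tool y azim 13.96 x-axis [ 0.0069  0.0027 -1.    ] z [ 0.241 -0.97  -0.001] F [ 0.4 -0.1 -0.9] w 0.0457 q [ 0.45  0.68 -0.4   1.88  0.4   0.65  0.05]
```

Drifted 14 mm in y. Correct that, then lower gently.

arm_command:
  delta_pos:
    - [0, -0.1, 0.25]
    - [0, -0.1, 0.17]
    - [0, 0, 0]
    - [0.15, 0, 0]
    - [0.1, 0, 0]
    - [0.05, 0, 0]
    - [0, 0, 0]
  rotation:
    - [0, 0, -0.06]
    - [0, 0, 0]
    - [0, 0, 0]
    - [0, 0, 0]
    - [0, 0, 0]
    - [0, 0, 0]
    - [0, 0, 0]

```text
clock: 11.15
position: [0.539, -0.1634, 0.0708]
tool_rot: [1.318, 1.566, -0.01]
force: [0.7, 0.3, -2.1]
grip_width: 0.0455
```

```bash
python3 - <<'E'
from h import *
rel([.538,-.162,.066])
E
```

```text
t 11.15 pos [ 0.539  -0.1634  0.0708] rows in full scale [ 0.16  -0.022 -0.053] tool y azim 13.95 x-axis [ 0.0044 -0.     -1.    ] z [ 0.241 -0.971  0.001] F [ 0.7  0.3 -2.1] w 0.0455 q [ 0.47  0.69 -0.39  1.88  0.41  0.65  0.07]
```

arm_command:
  delta_pos:
    - [0.1, 0, 0]
    - [0.1, 0, 0]
    - [0.06, 0, 0]
    - [0, 0, 0]
  rotation:
    - [0, 0, 0]
    - [0, 0, 0]
    - [0, 0, 0]
    - [0, 0, 0]

```text
clock: 11.55
position: [0.5376, -0.1638, 0.0647]
tool_rot: [0.278, 1.568, -1.05]
force: [-1.6, 0.2, -1.8]
grip_width: 0.0453
```

arm_command:
  delta_pos:
    - [0.07, 0, 0]
    - [0, 0, 0]
  rotation:
    - [0, 0, 0]
    - [0, 0, 0]

```text
clock: 11.75
position: [0.5379, -0.164, 0.0647]
tool_rot: [0.257, 1.566, -1.071]
force: [-0.2, -0.3, -2.2]
grip_width: 0.0456
```

```bash
python3 - <<'E'
from h import *
rel([.538,-.162,.066])
c=optics.camera_params('wrist'); im=save('wrist','w4'); s=save('scene','s4')
sc=cv2.resize(s[140:270,130:290],(400,325))
cv2.imwrite('pics/w4.png',np.hstack([im[70:395,120:520],sc])[:,:,::-1])
E
```

```text
t 11.75 pos [ 0.5379 -0.164   0.0647] rows in full scale [-0.042  0.019 -0.065] tool y azim 13.92 x-axis [ 0.0023 -0.0043 -1.    ] z [ 0.241 -0.971  0.005] F [-0.2 -0.3 -2.2] w 0.0456 q [ 0.46  0.7  -0.38  1.88  0.42  0.64  0.06]
```

View pics/w4.png

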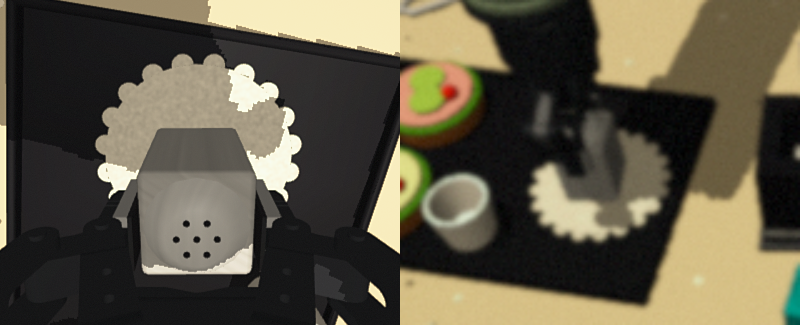

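Upright over the doily, but still carrying the weight. Lower a bit more.

arm_command:
  delta_pos:
    - [0.12, 0, 0]
    - [0.05, 0, 0]
    - [0, 0, 0]
  rotation:
    - [0, 0, 0]
    - [0, 0, 0]
    - [0, 0, 0]

```text
clock: 12.15
position: [0.5384, -0.1646, 0.0626]
tool_rot: [0.221, 1.563, -1.107]
force: [-0.7, -0.7, -2.2]
grip_width: 0.0455
```

arm_command:
  delta_pos:
    - [0.12, 0, 0]
    - [0.08, 0, 0]
    - [0, 0, 0]
  rotation:
    - [0, 0, 0]
    - [0, 0, 0]
    - [0, 0, 0]

```text
clock: 12.45
position: [0.5388, -0.1651, 0.061]
tool_rot: [0.169, 1.56, -1.159]
force: [0.1, 0.0, -2.7]
grip_width: 0.0454
```

arm_command:
  delta_pos:
    - [0.15, 0, 0]
    - [0.1, 0, 0]
    - [0, 0, 0]
  rotation:
    - [0, 0.02, 0]
    - [0, 0, 0]
    - [0, 0, 0]

```text
clock: 12.75
position: [0.5395, -0.1656, 0.0585]
tool_rot: [0.199, 1.557, -1.129]
force: [0.5, 0.5, -1.4]
grip_width: 0.0452
```

```bash
python3 - <<'E'
from h import *
rel([.538,-.162,.066])
E
```

```text
t 12.75 pos [ 0.5395 -0.1656  0.0585] rows in full scale [-0.253 -0.017 -0.126] tool y azim 13.89 x-axis [ 0.0057 -0.0121 -0.9999] z [ 0.24  -0.971  0.013] F [ 0.5  0.5 -1.4] w 0.0452 q [ 0.45  0.71 -0.37  1.88  0.44  0.62  0.05]
```

```bash
python3 - <<'E'
from h import *
s=monitor.observe(); c=optics.camera_params('wrist'); im=save('wrist','w5'); s5=save('scene','s5')
M=Ro.from_euler('xyz',s['tool_rot']).as_matrix()
g=cv2.cvtColor(im,cv2.COLOR_RGB2GRAY); roi=g[270:350,280:370]
bh=cv2.morphologyEx(roi,cv2.MORPH_BLACKHAT,np.ones((13,13),np.uint8)); m=(bh>50).astype(np.uint8)
n,l,st,ce=cv2.connectedComponentsWithStats(m); print([(tuple((ce[i]+[280,270]).round(1)),st[i,4]) for i in range(1,n)])
for z in (.008+.078,.090,.095,.1,.105): print(z,proj('wrist',[s['position'][0],s['position'][1],z],c))
cv2.imwrite('pics/w5.png',np.hstack([cv2.resize(im[230:370,240:400],(400,350)),cv2.resize(s5[150:250,150:265],(400,350),interpolation=2)])[:,:,::-1])
for z in(.008,.047,.086): print('scene',proj('scene',[.5395,-.1656,z]))
E
```

```text
[((np.float64(305.4), np.float64(301.0)), np.int32(46)), ((np.float64(327.3), np.float64(300.9)), np.int32(46)), ((np.float64(294.8), np.float64(317.3)), np.int32(42)), ((np.float64(316.4), np.float64(317.1)), np.int32(44)), ((np.float64(338.0), np.float64(317.1)), np.int32(44)), ((np.float64(367.5), np.float64(329.0)), np.int32(4)), ((np.float64(305.8), np.float64(333.1)), np.int32(41)), ((np.float64(327.1), np.float64(333.1)), np.int32(40)), ((np.float64(289.2), np.float64(348.3)), np.int32(11))]
0.086 (np.float64(315.20759725427376), np.float64(321.74438266722433))
0.09 (np.float64(315.192467892257), np.float64(329.0855942769862))
0.095 (np.float64(315.1720285293415), np.float64(339.00337456179466))
0.1 (np.float64(315.14966845673473), np.float64(349.8531397028456))
0.105 (np.float64(315.12510358971554), np.float64(361.772735965645))
scene (np.float64(208.06146895082514), np.float64(213.23362280421105))
scene (np.float64(204.1239585315826), np.float64(202.1814324497138))
scene (np.float64(199.90179308298463), np.float64(190.33024444573087))
```

View pics/w5.png

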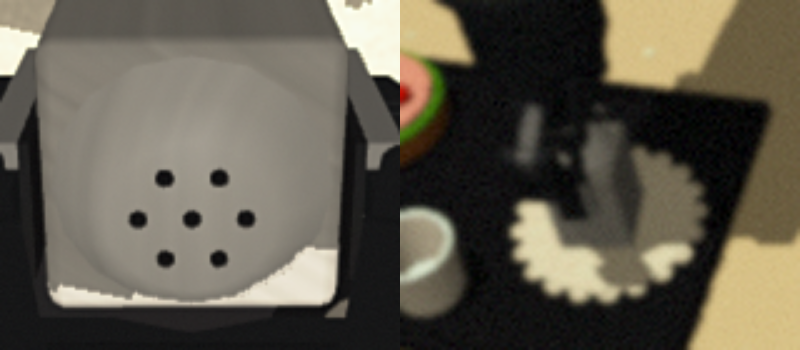

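The dome row moved from 309 to 317 while I lowered, which puts its top at about 0.084–0.086 m. So the shaker is already resting on the doily and slipping slightly in the jaws. Release.

arm_command:
  delta_pos:
    - [0, 0, 0]
    - [0, 0, 0]
    - [0, 0, 0]
    - [0, 0, 0]
    - [0, 0, 0]
    - [0, 0, 0]
  rotation:
    - [0, 0, 0]
    - [0, 0, 0]
    - [0, 0, 0]
    - [0, 0, 0]
    - [0, 0, 0]
    - [0, 0, 0]
  gripper: -1

```text
clock: 13.45
position: [0.5393, -0.1655, 0.056]
tool_rot: [0.162, 1.559, -1.167]
force: [-0.1, 0.2, -0.4]
grip_width: 0.0856
```

arm_command:
  delta_pos:
    - [-0.3, 0, 0]
    - [-0.5, 0, 0]
    - [-0.7, 0, 0]
    - [-0.8, 0, 0]
    - [-0.8, 0, 0]
    - [-0.8, 0, 0]
    - [-0.8, 0, 0]
    - [-0.5, 0, 0]
    - [0, 0, 0]
    - [0, 0, 0]
  rotation:
    - [0, 0, 0]
    - [0, 0, 0]
    - [0, 0, 0]
    - [0, 0, 0]
    - [0, 0, 0]
    - [0, 0, 0]
    - [0, 0, 0]
    - [0, 0, 0]
    - [0, 0, 0]
    - [0, 0, 0]

```text
clock: 14.45
position: [0.5384, -0.163, 0.229]
tool_rot: [0.466, 1.555, -0.86]
force: [0.4, -0.3, 0.2]
grip_width: 0.0855
```

```bash
python3 - <<'E'
from h import *
rel([.538,-.162,.066])
c=optics.camera_params('wrist'); im=save('wrist','w6'); s=save('scene','s6')
g=cv2.cvtColor(im,cv2.COLOR_RGB2GRAY)
print([proj('wrist',[.538,-.162,z],c) for z in(.008,.086)])
cv2.imwrite('pics/w6.png',np.hstack([cv2.resize(im[100:400,120:520],(400,300)),cv2.resize(s[120:270,120:320],(400,300))])[:,:,::-1])
bh=cv2.morphologyEx(g,cv2.MORPH_BLACKHAT,np.ones((9,9),np.uint8))[150:330,240:400]; n,l,st,ce=cv2.connectedComponentsWithStats((bh>45).astype(np.uint8))
print([(tuple((ce[i]+[240,150]).round(1)),tuple(ray('wrist',*(ce[i]+[240,150]),.086,c).round(4)),st[i,4]) for i in range(1,n) if 6<st[i,4]<60])
E
```

```text
t 14.45 pos [ 0.5384 -0.163   0.229 ] rows in full scale [ 5.431 -0.044 -0.111] tool y azim 13.98 x-axis [ 0.0103 -0.0119 -0.9999] z [ 0.242 -0.97   0.014] F [ 0.4 -0.3  0.2] w 0.0855 q [ 0.54  0.47 -0.48  1.78  0.28  0.95  0.18]
[(np.float64(314.42656557385175), np.float64(176.71876484435938)), (np.float64(314.50755432767176), np.float64(195.22760204878597))]
[((np.float64(264.0), np.float64(157.9)), (np.float64(0.4907), np.float64(-0.1414), np.float64(0.086)), np.int32(22)), ((np.float64(366.4), np.float64(158.0)), (np.float64(0.5716), np.float64(-0.1216), np.float64(0.086)), np.int32(27)), ((np.float64(285.9), np.float64(159.2)), (np.float64(0.5082), np.float64(-0.1382), np.float64(0.086)), np.int32(8)), ((np.float64(261.6), np.float64(175.4)), (np.float64(0.4917), np.float64(-0.1559), np.float64(0.086)), np.int32(31)), ((np.float64(368.6), np.float64(175.1)), (np.float64(0.5773), np.float64(-0.1347), np.float64(0.086)), np.int32(25)), ((np.float64(265.6), np.float64(191.7)), (np.float64(0.4976), np.float64(-0.1688), np.float64(0.086)), np.int32(17)), ((np.float64(310.8), np.float
[... 1860 characters left out ...]
loat64(397.6), np.float64(288.9)), (np.float64(0.6331), np.float64(-0.2301), np.float64(0.086)), np.int32(15)), ((np.float64(243.5), np.float64(293.7)), (np.float64(0.4969), np.float64(-0.2682), np.float64(0.086)), np.int32(13)), ((np.float64(261.6), np.float64(299.2)), (np.float64(0.5142), np.float64(-0.2699), np.float64(0.086)), np.int32(39)), ((np.float64(243.7), np.float64(317.8)), (np.float64(0.5016), np.float64(-0.2934), np.float64(0.086)), np.int32(22)), ((np.float64(304.1), np.float64(326.9)), (np.float64(0.5591), np.float64(-0.2898), np.float64(0.086)), np.int32(8)), ((np.float64(378.0), np.float64(326.7)), (np.float64(0.6274), np.float64(-0.2731), np.float64(0.086)), np.int32(39))]
```

View pics/w6.png

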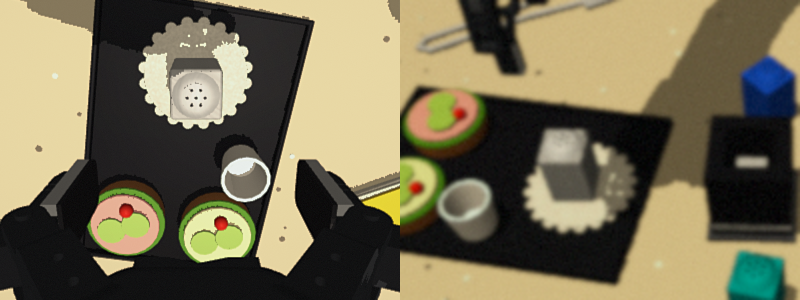

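The shaker stands upright and free on the doily. Its top is at (0.539, -0.164) and the doily's centre at (0.538, -0.162). The gripper is well clear, so I hand the job in.

```bash
python3 -c "
from h import *
print(bot.job_done(), monitor.observe()['clock'])"
```

```text
the job is handed in; nothing more can be done
the job is handed in; nothing more can be done
```

The square shaker is standing upright on the doily, and I handed the job in at about 14.5 s of the 51 s allowed. I pressed it down about 9 mm, it released and popped up, and I gripped it, lifted it out and set it down.

- **Placement:** the last wrist picture puts the shaker's top about 2 mm from the measured doily centre. It looks upright, and the gripper was open and well clear above it.
- **Round shakers:** I never moved near them. My last clear look at the slim one, just after the press, showed it still down. I did not check the wide one again after the first pictures.
- **Slip while setting down:** the wrist force showed no clear contact as I lowered it. The wrist picture showed the shaker already resting on the doily and slipping a few millimetres up in the jaws, so I released it there.
- **Drift:** the arm drifted about 14 mm sideways on the way down to the doily. I corrected this before setting the shaker down.

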